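# Tip the failed prints into the grinder

### The arm

A 7-joint arm with a two-finger parallel gripper is mounted at the origin on the work surface. World frame = base frame: x ahead of the robot, y to its left, z up, the work surface at z = 0. Lengths are in m, angles in rad, forces in N, time in s.
With the tool pointing down it reaches from about 0.425 to 0.925 m from the base axis. Payload 6.8 kg.
Tool frame: the origin (TCP) lies midway between the tips of the shut fingers; the grasp point (between the pads) lies 19 mm behind it; z points along the fingers, y is the line along which they close (so a half turn about z gives the same grasp; the last joint's range is limited). The gripper opens to 85 mm and grips with 20 to 120 N. Pads are 22 mm wide; open, the fingers measure 114 mm over their backs; the gripper's body (76 mm by 85 mm) begins 54 mm behind the grasp point. The pads swing forward as they close: fully open they stand 13 mm farther back than shut.
Start: joints at [-1.373, 0.477, 0.022, 1.555, -0.011, 1.109, -0.083], TCP at [0.203, 0.644, 0.231] pointing down, gripper open.
Joint ranges: [-2.96, 2.96], [-0.34, 2.1], [-1.41, 1.46], [0.24, 2.44], [-1.37, 4.51], [0.17, 1.92], [-2.96, 2.96]. Speed limits (rad/s): [2.39, 2.39, 3.14, 3.14, 3.14, 3.14, 3.14].

### API

Orientations are given as a rotation vector (axis times angle).
In Python, from bench import status, vision, r gives the robot as it stands. The module is installed in compiled form; this text tells all that it offers.
- The arm moves only by the shell command python3 -m handwheel 'ROWS' [OPENING] [FORCE]. ROWS is JSON, a list of rows, each an object with "dp": the shift along the tool's x, y, z in m, a list of three; "delta_rot": the turn, a rotation vector about the tool's x, y, z in rad, a list of three. In form: [{"dp": [x, y, z], "delta_rot": [rx, ry, rz]}, ...]. A call has 1 to 12 rows; each row is the pose to reach, as a shift and turn from the pose commanded when the call began, along the tool's axes at that moment; what a row does not reach only later rows make up. A row lasts 1/8 s, in which the tool goes at most 62.5 mm and 10.7 degrees, less where a joint would pass 70% of its speed; a pose out of reach is approached as far as the arm can. A call with a gripper value outside its range is refused whole. OPENING is the opening, from 0 (shut) to 1 (fully open), set as the call begins (- or left out, the last holds). The fingers move at their own pace and stop on an object; FORCE is the grip in N (left out, the last holds). Time passes only in rows, so rows that repeat a pose let the fingers close. It gives the time, the measured TCP pose, the force, the opening and the grip force at its end, in the units of the state.
- status.get_obs(): the state, without advancing time (a new reading comes with each control period).
- vision.grab_frame(name): name is "scene" or "top"; returns a dict with "img" (420x560x3 uint8, blue, green, red), "fovy" (degrees; the focal length in pixels is half the picture's height over the tangent of half this angle, whatever the lens; pixels are square), "cx", "cy" (the principal point, pixels), "world_from_camera" (4x4, takes a point from camera to world coordinates). Camera axes: x right, y up, looking along -z (the intrinsics and any distortion apply to the point x, -y, -z); pixel columns grow to the right and rows downward; lengths in m; the calibration is good to about 2 mm. A picture is of the moment at which its call begins. There is no depth.
- r.hand_in(): hands the job in; it is judged then, once.
The state is a dict: "clock": time; "joints": joint angles; "qvel": joint speeds; "tau": joint torques, N m; "tcp_pos": TCP position; "orientation": TCP orientation; "contact_force": force on the tool from outside, world axes, zero at the start; "moment": the same for the moment, N m; "grip_width": finger opening in m; "gripper_force": force on a finger pad.
Only numpy, scipy, OpenCV 4.12 (cv2) and the standard library are available. Lean on these libraries where they do the work, as an engineer would, in place of code of your own. Each camera call takes 0.05 s, during which the arm holds its last target. There are 200 camera calls.

### The job

Empty the orange tipping tray: push its rear roller to tip it up so that all four failed prints slide into the grinder's blue hopper, then lower it gently, without letting it drop, until it rests level again, and let go. The round catch knob beside the tray may or may not be holding it, and nothing shows which: try the tray, and if it will not give, do not force it but turn the knob about a quarter turn and try again. Leave the other things on the bench where they are.

Things in the scene. Friction and masses are not known exactly. Their poses are not given: they have to be found in the camera images.
- grinder: Fixed tabletop grinder on a dark base plate (8 mm thick, x -275 to -33, y -102 to 160 mm) carrying tray, hopper and catch. Origin on the table straight below the tray's pivot axis; x (level) points from tray to hopper, the way the tray tips; y is parallel to the pivot axis; z up. Pivot axis at x 0, height 120 mm. Grey motor housing beyond the hopper: x 247 to 357, 140 mm high.
- hopper_floor (a point): Centre of the blue hopper's floor, 8 mm above the table, with the grinder's axes. Inside it spans x -27 to 239 mm of the grinder's frame (so it reaches a little under the tray's open end) by 210 mm (y); side and far walls 170 mm high above the table, the near wall under the tray 100 mm.
- tray (a joint): Tip angle of the orange tray, rad: 0 level (resting), grows as its rear end rises, stop at 1.15. It falls back by its weight from any angle. Free, it starts to tip when its roller is pushed level along +x with some 4 to 13 N; held by the catch, it gives about 0.01 rad and stops dead. The prints have all slid out by about 1.05 rad.
- roller_axis (a point): Middle of the axis of the tray's black push roller, 24 mm diameter, 98 mm long, along y, held up between two arms at the tray's rear end; moves and turns with the tray. Level: x -203, y 0, height 208 mm in the grinder's frame. Push it to +x, rising with it along its arc, to tip. Tray 160 mm wide, walls' top 165 mm, floor 125 mm above the table, open at the hopper end.
- knob_grip (a point): Grip point on the axis of the round black fluted catch knob, 190 mm above the table; fixed, with the grinder's axes (x -150, y 120 mm there). Knob 40 mm diameter, from 170 to 206 mm above the table, on a grey post, 70 mm (x) by 60 mm (y). It turns about the vertical either way, light friction (0.15 N m), no clicks, and stays where it is left.
- catch_post (a point): On the knob axis at the top of the catch post, 164 mm above the table. Inside, out of sight, the knob turns a double-ended dog: it holds the tray within about 0.6 rad either side of two locked positions half a turn apart, else it is free. So turning 1.35 to 1.75 rad from any holding position frees the tray, but may lock a free one. The knob has no pointer.
- octopus: Failed print, purple octopus, 66 mm across, 43 mm high, starts in the tray; origin at the centre of its underside.
- bracket: Failed print, yellow L bracket, 64 x 44 x 42 mm, starts in the tray; origin at the centre of its underside.
- gear: Failed print, red gear with hub, 62 mm diameter, 32 mm high, starts in the tray; origin at the centre of its underside.
- casing: Failed print, green open casing, 64 x 46 x 34 mm, starts in the tray; origin at the centre of its underside.
- green_bottle: Bystander: closed green glass bottle, 60 mm diameter, 210 mm high, standing beside the tray; origin at its foot.
- amber_bottle: Bystander: closed brown glass bottle, 60 mm diameter, 200 mm high, standing beside the tray; origin at its foot.
- mouse: Bystander: black computer mouse, 100 x 58 x 32 mm; origin under its centre.
- display_box: Bystander: black box with a yellow display, 60 x 140 x 24 mm, behind the tray; origin under its centre.
- scraper: Bystander: spatula lying flat; origin near its middle.
There are look-alikes about, which are no part of the job. Of the things that look like the casing, the middle-sized one is meant.

How it is judged:
By the outcome, as a careful person would: the job done as asked, in the order asked, and still so for the second after the job is handed in, with the robot touching nothing.
It also fails if it takes over 72 s, if anything falls off the work surface, if the arm or the gripper's body presses on something with over 40 N, if the wrist force passes 120 N, or if a joint passes its speed limit or range.

## Working session

There is one attempt and no reset: what is moved stays moved. The work goes in short steps, Python scripts to look and compute and a shell command to move; the robot and the scene stay as the last step left them, time stands still between calls to the robot, and variables do not carry over. Pictures are saved under pics/ and viewed, at most 10 in all, crops included, and the job is handed in when it is done.

```bash
mkdir -p pics; python3 - <<'E'
from bench import status,vision
import cv2,numpy as np
for n in("scene","top"):
    f=vision.grab_frame(n);cv2.imwrite(f"pics/{n}0.png",f["img"])
    print({k:(np.round(v,4).tolist() if k!="img" else 0) for k,v in f.items()})
print(status.get_obs())
E
```

```text
{'img': 0, 'fovy': 52.4102, 'cx': 277.0152, 'cy': 209.6889, 'world_from_camera': [[-0.0039, -0.8457, 0.5337, 1.0958], [0.9999, -0.0106, -0.0096, -0.0496], [0.0138, 0.5336, 0.8456, 1.0063], [0.0, 0.0, 0.0, 1.0]]}
{'img': 0, 'fovy': 57.2653, 'cx': 276.0783, 'cy': 205.2627, 'world_from_camera': [[0.0023, 0.9902, -0.1399, 0.4146], [-0.9999, -0.0, -0.0165, -0.0596], [-0.0164, 0.14, 0.99, 1.2685], [0.0, 0.0, 0.0, 1.0]]}
{'clock': 0.1, 'joints': array([-1.37309499,  0.4777281 ,  0.02237863,  1.55636313, -0.01146457,
        1.10930791, -0.08311382]), 'qvel': array([-0.00050616, -0.00066672, -0.00043651, -0.00184666, -0.00074772,
       -0.00127402,  0.00213063]), 'tau': array([ 3.54030504e-03, -5.97758174e+01,  1.61331598e+00, -2.81958032e+01,
        1.28253963e-02,  5.02180381e-03, -2.63543129e-06]), 'tcp_pos': array([0.20309322, 0.64315361, 0.23041205]), 'orientation': array([-4.78484561e-01, -3.10485306e+00,  2.63248793e-03]), 'contact_force': array([0.21846932, 0.63638956, 0.19111525]), 'moment': array([-0.03618033, -0.00918046, -0.02121471]), 'gripper_force': 0.0, 'grip_width': 0.08536008525065754}
```

View pics/scene0.png

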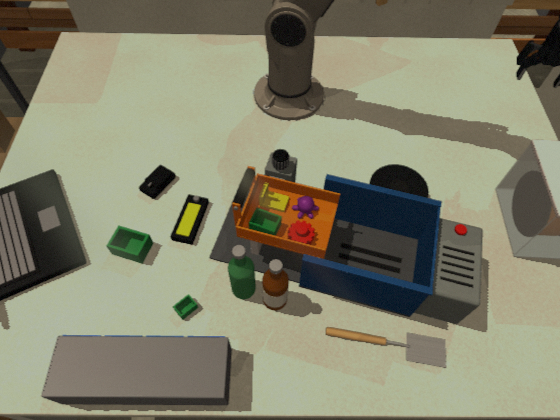

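View pics/top0.png

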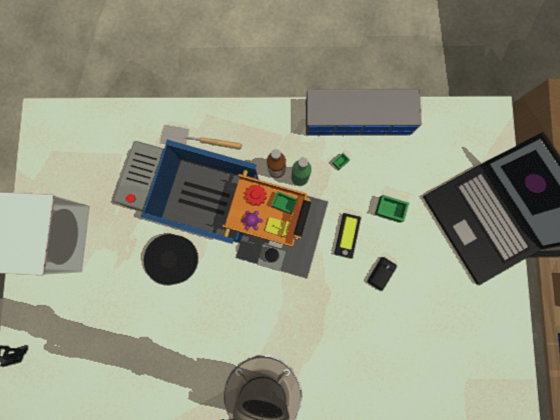

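The scene view shows the grinder with its tray near (290,215), the hopper to the right, the knob at (281,158), the roller at about (246,188), and two bottles on the far side. In the top view the knob is at (271,255) and the tray at (265,208). I'll enlarge both to get accurate points.

```bash
python3 - <<'E'
import cv2
a=cv2.imread("pics/scene0.png")[135:285,205:405];cv2.imwrite("pics/sc.png",cv2.resize(a,None,fx=4,fy=4,interpolation=cv2.INTER_CUBIC))
a=cv2.imread("pics/top0.png")[135:285,140:340];cv2.imwrite("pics/tc.png",cv2.resize(a,None,fx=4,fy=4,interpolation=cv2.INTER_CUBIC))
E
```

```text
(no output)
```

View pics/sc.png

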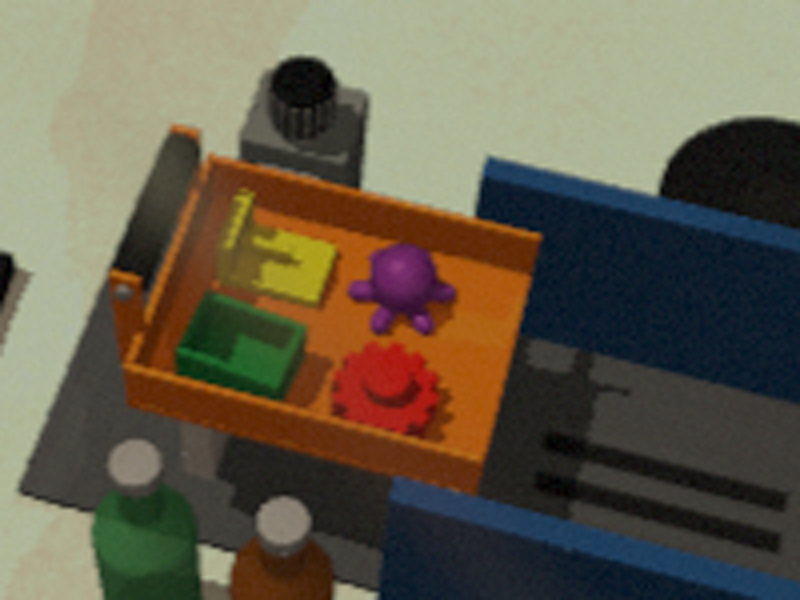

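View pics/tc.png

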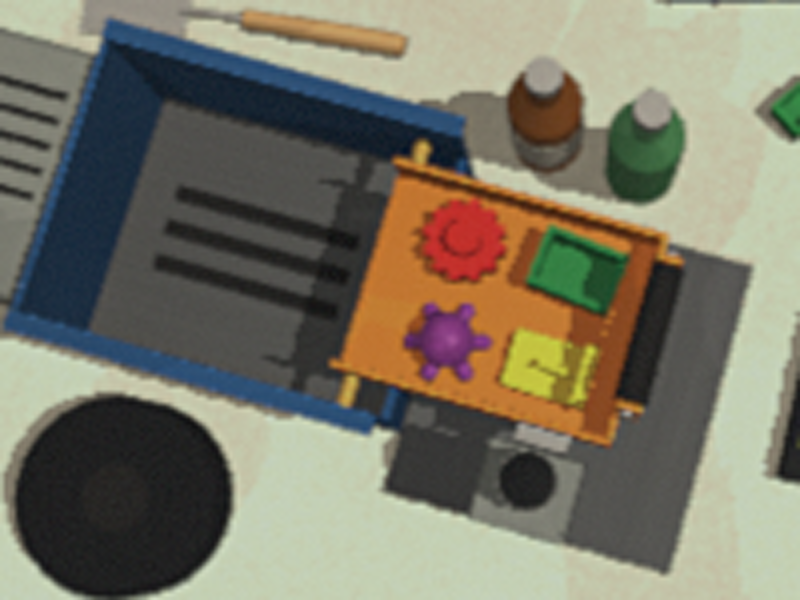

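The crops show the points I need (crop pixels). Top: knob (527,480), plate rear corners (749,267) and (668,572), roller centre (650,335). Scene: knob top (303,83), plate corner (22,490). I'll fit the grinder pose to these.

```bash
cat > h.py <<'E'
import numpy as np
from bench import status,vision
from scipy.spatial.transform import Rotation as R
from scipy.optimize import least_squares
def cam(n):
    f=vision.grab_frame(n);return f
def proj(f,P):
    T=np.linalg.inv(f["world_from_camera"]);p=T[:3,:3]@P+T[:3,3]
    F=210/np.tan(np.radians(f["fovy"]/2));return np.array([f["cx"]+F*p[0]/-p[2],f["cy"]+F*p[1]/p[2]])
def g2w(g,x):
    c,s=np.cos(g[2]),np.sin(g[2]);return np.array([g[0]+c*x[0]-s*x[1],g[1]+s*x[0]+c*x[1],x[2]])
E
python3 - <<'E'
from h import *
F={n:cam(n) for n in("scene","top")}
O={"scene":(205,135),"top":(140,135)}
pts=[("top",(527,480),(-.15,.12,.206)),("top",(749,267),(-.275,-.102,.008)),("top",(668,572),(-.275,.16,.008)),
("top",(650,335),(-.203,0,.215)),("top",(615,442),(-.203,.08,.165)),("scene",(303,83),(-.15,.12,.206)),("scene",(22,490),(-.275,-.102,.008))]
def res(g):
    return np.array([proj(F[n],g2w(g,x))-((np.array(u)+.5)/4-.5+O[n]) for n,u,x in pts]).ravel()
s=least_squares(res,[.55,.05,1.3],loss="soft_l1");g=s.x
print(g.round(4).tolist(),res(g).round(1).reshape(-1,2).tolist())
for nm,x in dict(knob=(-.15,.12,.19),roller=(-.203,0,.208),hop=(.106,0,.008)).items():print(nm,g2w(g,x).round(4))
o=status.get_obs();print(o["clock"],R.from_rotvec(o["orientation"]).as_matrix().round(3).tolist())
E
```

```text
[0.5859, 0.0823, 1.297] [[0.1, -0.6], [1.0, -1.2], [0.5, -0.0], [-0.2, -1.4], [0.2, 0.6], [1.4, -1.9], [0.2, -1.0]]
knob [ 0.4298 -0.0296  0.19  ]
roller [ 0.531  -0.1131  0.208 ]
hop [0.6145 0.1844 0.008 ]
0.2 [[-0.954, 0.301, -0.0], [0.301, 0.954, -0.001], [-0.0, -0.001, -1.0]]
```

```bash
python3 -m handwheel '[{"dp":[0,0,-0.06],"delta_rot":[0,0,0]},{"dp":[0,0,-0.12],"delta_rot":[0,0,0]},{"dp":[-0.05,-0.025,-0.15],"delta_rot":[0,0,0.17]},{"dp":[-0.1,-0.05,-0.15],"delta_rot":[0,0,0.34]},{"dp":[-0.15,-0.075,-0.15],"delta_rot":[0,0,0.51]},{"dp":[-0.2,-0.1,-0.15],"delta_rot":[0,0,0.68]},{"dp":[-0.25,-0.125,-0.15],"delta_rot":[0,0,0.85]},{"dp":[-0.3,-0.15,-0.15],"delta_rot":[0,0,1.02]},{"dp":[-0.34,-0.17,-0.15],"delta_rot":[0,0,1.19]},{"dp":[-0.37,-0.19,-0.15],"delta_rot":[0,0,1.36]},{"dp":[-0.37,-0.19,-0.15],"delta_rot":[0,0,1.54]},{"dp":[-0.37,-0.19,-0.15],"delta_rot":[0,0,1.54]}]' 0
cat >> h.py <<'E'
G=np.array([.5859,.0823,1.297])
def st(*tg):
    """print state in grinder frame and tool-axis dp to grinder-frame targets"""
    o=status.get_obs();M=R.from_rotvec(o["orientation"]).as_matrix();p=o["tcp_pos"]
    c,s=np.cos(G[2]),np.sin(G[2]);W=np.array([[c,-s,0],[s,c,0],[0,0,1]])
    pg=W.T@(p-[G[0],G[1],0]);print("t",round(o["clock"],2),"pg",pg.round(4),"Fg",(W.T@o["contact_force"]).round(1),"w",round(o["grip_width"],4),o["gripper_force"],"q",o["joints"].round(2))
    print("tool in g",(W.T@M).round(3).tolist())
    for t in tg: print(t,"dp",(M.T@W@(np.array(t)-pg)).round(4))
E
python3 -c "
from h import *
st((-.26,0,.38),(-.26,0,.188))"
```

```text
clock: 1.7
tcp_pos: [0.4988, 0.3509, 0.3811]
orientation: [-2.504, -1.897, 0.001]
contact_force: [-0.2, 0.2, 0.0]
grip_width: 0.0001
gripper_force: 0.0
t 1.7 pg [0.2351 0.1565 0.3811] Fg [0.1 0.2 0. ] w 0.0001 0.0 q [-1.06  0.28  0.45  1.54 -0.12  1.35 -0.87]
tool in g [[1.0, -0.0, -0.0], [-0.0, -1.0, 0.0], [-0.0, -0.0, -1.0]]
(-0.26, 0, 0.38) dp [-0.4951  0.1565  0.0012]
(-0.26, 0, 0.188) dp [-0.495   0.1566  0.1932]
```

```bash
python3 -m handwheel '[{"dp":[-0.05,0.015,0],"delta_rot":[0,0,0]},{"dp":[-0.1,0.03,0],"delta_rot":[0,0,0]},{"dp":[-0.15,0.047,0],"delta_rot":[0,0,0]},{"dp":[-0.2,0.063,0],"delta_rot":[0,0,0]},{"dp":[-0.25,0.08,0],"delta_rot":[0,0,0]},{"dp":[-0.3,0.095,0],"delta_rot":[0,0,0]},{"dp":[-0.35,0.11,0],"delta_rot":[0,0,0]},{"dp":[-0.4,0.127,0],"delta_rot":[0,0,0]},{"dp":[-0.45,0.142,0],"delta_rot":[0,0,0]},{"dp":[-0.495,0.156,0],"delta_rot":[0,0,0]},{"dp":[-0.495,0.156,0],"delta_rot":[0,0,0]},{"dp":[-0.495,0.156,0],"delta_rot":[0,0,0]}]'
python3 -c "
from h import *
import cv2
st((-.26,0,.188))
a=cam('scene')['img'][100:300,150:416];cv2.imwrite('pics/b.png',cv2.resize(a,None,fx=3,fy=3))"
```

```text
clock: 3.2
tcp_pos: [0.5148, -0.1664, 0.3811]
orientation: [-2.501, -1.9, -0.0]
contact_force: [0.5, 0.1, -0.5]
grip_width: 0.0
gripper_force: 0.0
t 3.2 pg [-0.2587  0.0012  0.3811] Fg [ 0.2 -0.5 -0.5] w 0.0 0.0 q [-0.49  0.16  0.8   1.71 -0.12  1.32  0.06]
tool in g [[1.0, 0.003, 0.0], [0.003, -1.0, 0.001], [0.0, -0.001, -1.0]]
(-0.26, 0, 0.188) dp [-0.0014  0.0013  0.1931]
```

View pics/b.png

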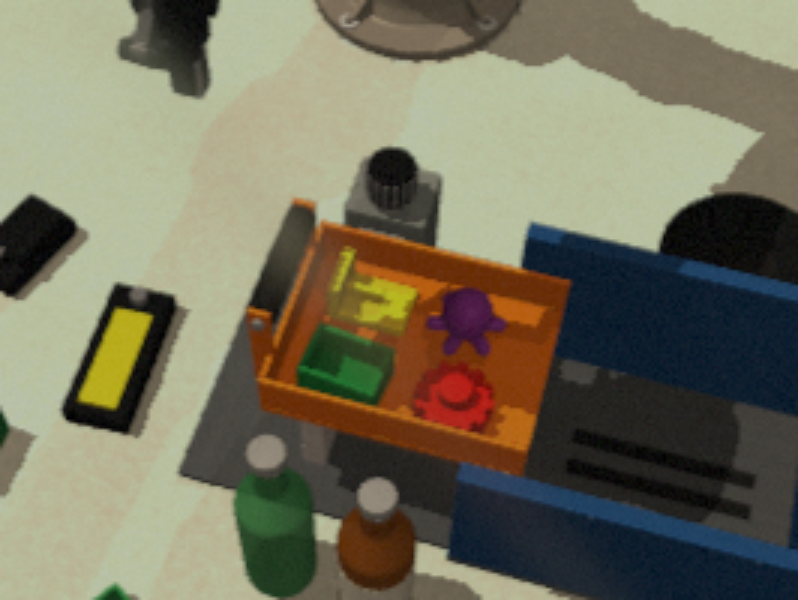

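The picture shows the gripper at top left (170,50), in the air behind the roller at (285,265). The tray and its prints are undisturbed. Next I go down and approach.

```bash
python3 -m handwheel '[{"dp":[-0.005,0,0.05],"delta_rot":[0,0,0]},{"dp":[-0.005,0,0.1],"delta_rot":[0,0,0]},{"dp":[-0.005,0,0.15],"delta_rot":[0,0,0]},{"dp":[-0.003,0,0.193],"delta_rot":[0,0,0]},{"dp":[0.01,0,0.193],"delta_rot":[0,0,0]},{"dp":[0.018,0,0.193],"delta_rot":[0,0,0]},{"dp":[0.022,0,0.193],"delta_rot":[0,0,0]},{"dp":[0.026,0,0.193],"delta_rot":[0,0,0]},{"dp":[0.029,0,0.193],"delta_rot":[0,0,0]},{"dp":[0.029,0,0.193],"delta_rot":[0,0,0]}]'
python3 -c "
from h import *
st()"
```

```text
clock: 4.5
tcp_pos: [0.5226, -0.1396, 0.1885]
orientation: [2.505, 1.896, 0.001]
contact_force: [0.0, 0.4, -0.9]
grip_width: 0.0002
gripper_force: 0.0
t 4.5 pg [-0.2308  0.001   0.1885] Fg [ 0.4  0.1 -0.9] w 0.0002 0.0 q [-0.43  0.37  0.72  1.96 -0.3   0.92  0.17]
tool in g [[1.0, -0.001, 0.0], [-0.001, -1.0, -0.0], [0.0, 0.0, -1.0]]
```

```bash
python3 -m handwheel '[{"dp":[0.002,0,0],"delta_rot":[0,0,0]},{"dp":[0.004,0,0],"delta_rot":[0,0,0]},{"dp":[0.005,0,0],"delta_rot":[0,0,0]},{"dp":[0.006,0,0],"delta_rot":[0,0,0]},{"dp":[0.006,0,0],"delta_rot":[0,0,0]}]'
python3 -c "
from h import *
st()"
```

```text
clock: 5.12
tcp_pos: [0.5232, -0.1369, 0.1883]
orientation: [2.506, 1.891, -0.004]
contact_force: [-2.0, -7.1, 0.0]
grip_width: 0.0001
gripper_force: 3.9
t 5.12 pg [-0.228   0.0011  0.1883] Fg [-7.4 -0.   0. ] w 0.0001 3.9089857041835785 q [-0.44  0.37  0.73  1.96 -0.3   0.92  0.16]
tool in g [[1.0, -0.004, -0.003], [-0.004, -1.0, -0.0], [-0.003, 0.0, -1.0]]
```

```bash
python3 -m handwheel '[{"dp":[0.001,0,0],"delta_rot":[0,0,0]},{"dp":[0.002,0,-0.001],"delta_rot":[0,0,0]},{"dp":[0.003,0,-0.002],"delta_rot":[0,0,0]},{"dp":[0.004,0,-0.003],"delta_rot":[0,0,0]},{"dp":[0.004,0,-0.003],"delta_rot":[0,0,0]}]'
python3 -c "
from h import *
st()"
```

```text
clock: 5.75
tcp_pos: [0.5241, -0.1335, 0.1915]
orientation: [2.506, 1.891, -0.004]
contact_force: [-2.9, -8.8, 1.4]
grip_width: -0.0001
gripper_force: 4.5
t 5.75 pg [-0.2244  0.0011  0.1915] Fg [-9.3  0.4  1.4] w -0.0001 4.473602771759033 q [-0.45  0.37  0.73  1.95 -0.3   0.93  0.15]
tool in g [[1.0, -0.004, -0.004], [-0.004, -1.0, -0.0], [-0.004, 0.0, -1.0]]
```

The force stayed near 9 N while the roller moved 4 mm (0.045 rad), so the tray is free. I'll work out the arc next.

```bash
python3 -c "
import numpy as np
x0,z0=-.2208,.1915
for t in np.arange(.05,1.13,.05):
    a=2.7326-t;x=.2212*np.cos(a)-.0255+.004;z=.12+.2212*np.sin(a)-(20-5.5*min(t/1.0,1))/1e3
    print(round(t,2),round(x-x0,3),round(z0-z,3))"
```

```text
0.05 0.001 -0.007
0.1 0.006 -0.017
0.15 0.012 -0.027
0.2 0.018 -0.036
0.25 0.024 -0.045
0.3 0.031 -0.054
0.35 0.039 -0.063
0.4 0.047 -0.071
0.45 0.055 -0.078
0.5 0.063 -0.086
0.55 0.072 -0.093
0.6 0.081 -0.099
0.65 0.091 -0.105
0.7 0.101 -0.11
0.75 0.111 -0.115
0.8 0.121 -0.12
0.85 0.131 -0.124
0.9 0.142 -0.127
0.95 0.153 -0.13
1.0 0.164 -0.132
1.05 0.175 -0.134
1.1 0.186 -0.135
```

```bash
python3 -m handwheel '[{"dp":[0.001,0,-0.004],"delta_rot":[0,0,0]},{"dp":[0.003,0,-0.010],"delta_rot":[0,0,0]},{"dp":[0.006,0,-0.017],"delta_rot":[0,0,0]},{"dp":[0.009,0,-0.022],"delta_rot":[0,0,0]},{"dp":[0.012,0,-0.027],"delta_rot":[0,0,0]},{"dp":[0.015,0,-0.032],"delta_rot":[0,0,0]},{"dp":[0.018,0,-0.036],"delta_rot":[0,0,0]},{"dp":[0.021,0,-0.041],"delta_rot":[0,0,0]},{"dp":[0.024,0,-0.045],"delta_rot":[0,0,0]},{"dp":[0.0275,0,-0.0495],"delta_rot":[0,0,0]},{"dp":[0.031,0,-0.054],"delta_rot":[0,0,0]},{"dp":[0.031,0,-0.054],"delta_rot":[0,0,0]}]'
python3 -c "
from h import *
st()"
```

```text
clock: 7.25
tcp_pos: [0.5333, -0.1015, 0.2454]
orientation: [2.505, 1.894, -0.001]
contact_force: [-1.1, -4.7, 1.1]
grip_width: -0.0002
gripper_force: 2.5
t 7.25 pg [-0.1912  0.001   0.2454] Fg [-4.8 -0.2  1.1] w -0.0002 2.4603041633963585 q [-0.54  0.3   0.75  1.89 -0.23  1.04  0.04]
tool in g [[1.0, -0.002, -0.001], [-0.002, -1.0, -0.0], [-0.001, 0.0, -1.0]]
```

```bash
python3 -m handwheel '[{"dp":[0.004,0,-0.0045],"delta_rot":[0,0,0]},{"dp":[0.008,0,-0.009],"delta_rot":[0,0,0]},{"dp":[0.012,0,-0.013],"delta_rot":[0,0,0]},{"dp":[0.016,0,-0.017],"delta_rot":[0,0,0]},{"dp":[0.020,0,-0.0205],"delta_rot":[0,0,0]},{"dp":[0.024,0,-0.024],"delta_rot":[0,0,0]},{"dp":[0.028,0,-0.028],"delta_rot":[0,0,0]},{"dp":[0.032,0,-0.032],"delta_rot":[0,0,0]},{"dp":[0.0365,0,-0.0355],"delta_rot":[0,0,0]},{"dp":[0.041,0,-0.039],"delta_rot":[0,0,0]},{"dp":[0.0455,0,-0.042],"delta_rot":[0,0,0]},{"dp":[0.050,0,-0.045],"delta_rot":[0,0,0]}]'
python3 -m handwheel '[{"dp":[0.005,0,-0.003],"delta_rot":[0,0,0]},{"dp":[0.010,0,-0.006],"delta_rot":[0,0,0]},{"dp":[0.015,0,-0.0085],"delta_rot":[0,0,0]},{"dp":[0.020,0,-0.011],"delta_rot":[0,0,0]},{"dp":[0.025,0,-0.0135],"delta_rot":[0,0,0]},{"dp":[0.030,0,-0.016],"delta_rot":[0,0,0]},{"dp":[0.035,0,-0.0185],"delta_rot":[0,0,0]},{"dp":[0.040,0,-0.021],"delta_rot":[0,0,0]},{"dp":[0.045,0,-0.023],"delta_rot":[0,0,0]},{"dp":[0.050,0,-0.025],"delta_rot":[0,0,0]},{"dp":[0.0555,0,-0.0265],"delta_rot":[0,0,0]},{"dp":[0.061,0,-0.028],"delta_rot":[0,0,0]}]'
python3 -c "
from h import *
st()"
```

```text
clock: 8.75
tcp_pos: [0.5473, -0.0517, 0.2905]
orientation: [-2.505, -1.896, -0.0]
contact_force: [1.9, -3.1, 0.3]
grip_width: 0.0005
gripper_force: 1.3
clock: 10.25
tcp_pos: [0.5638, 0.007, 0.3184]
orientation: [-2.505, -1.896, -0.0]
contact_force: [1.0, -1.2, -0.6]
grip_width: 0.0001
gripper_force: 0.6
t 10.25 pg [-0.0785  0.0009  0.3184] Fg [-0.9 -1.3 -0.6] w 0.0001 0.6373406387865543 q [-0.72  0.26  0.73  1.75 -0.18  1.2  -0.21]
tool in g [[1.0, -0.001, 0.0], [-0.001, -1.0, 0.0], [0.0, -0.0, -1.0]]
```

```bash
python3 -m handwheel '[{"dp":[0.0055,0,-0.0015],"delta_rot":[0,0,0]},{"dp":[0.011,0,-0.003],"delta_rot":[0,0,0]},{"dp":[0.0165,0,-0.0045],"delta_rot":[0,0,0]},{"dp":[0.022,0,-0.006],"delta_rot":[0,0,0]},{"dp":[0.028,0,-0.007],"delta_rot":[0,0,0]},{"dp":[0.034,0,-0.0075],"delta_rot":[0,0,0]},{"dp":[0.04,0,-0.008],"delta_rot":[0,0,0]},{"dp":[0.04,0,-0.008],"delta_rot":[0,0,0]},{"dp":[0.04,0,-0.008],"delta_rot":[0,0,0]},{"dp":[0.04,0,-0.008],"delta_rot":[0,0,0]},{"dp":[0.04,0,-0.008],"delta_rot":[0,0,0]},{"dp":[0.04,0,-0.008],"delta_rot":[0,0,0]}]'
python3 -c "
from h import *
import cv2
st()
a=cam('scene')['img'][100:300,200:466];b=cam('top')['img'][120:300,120:360]
cv2.imwrite('pics/c.png',np.hstack([cv2.resize(a,(399,300)),cv2.resize(b,(400,300))]))"
```

```text
clock: 11.75
tcp_pos: [0.5744, 0.0449, 0.3262]
orientation: [-2.505, -1.895, 0.001]
contact_force: [-0.2, -0.2, 0.2]
grip_width: 0.0004
gripper_force: 0.4
t 11.75 pg [-0.0391  0.001   0.3262] Fg [-0.3  0.2  0.2] w 0.0004 0.384945385158062 q [-0.76  0.28  0.72  1.71 -0.19  1.22 -0.27]
tool in g [[1.0, -0.001, -0.0], [-0.001, -1.0, 0.0], [-0.0, -0.0, -1.0]]
```

View pics/c.png

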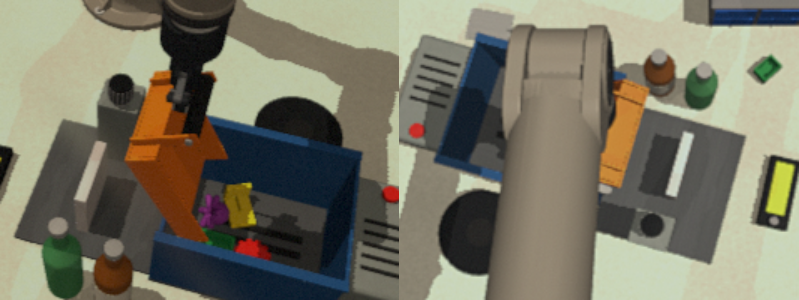

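The scene crop shows the tray tipped about 1.1 rad and all four prints in the hopper: purple (213,208), yellow (240,203), green (220,238) and red (253,250). Now I lower along the same arc.

```bash
python3 -c "
import numpy as np
x0,z0=-.0391,.3262
for t in np.arange(1.1,-.06,-.05):
    a=2.7326-t;x=.2212*np.cos(a)-.0255+.0015*(1-t);z=.12+.2212*np.sin(a)-(20-5.5*min(t/1.0,1))/1e3
    print(round(t,2),round(x-x0,4),round(z0-z,4))"
```

```text
1.1 -0.0002 -0.0001
1.05 -0.0112 0.0009
1.0 -0.022 0.0024
0.95 -0.0328 0.0047
0.9 -0.0435 0.0076
0.85 -0.054 0.011
0.8 -0.0644 0.0149
0.75 -0.0746 0.0194
0.7 -0.0845 0.0243
0.65 -0.0942 0.0298
0.6 -0.1036 0.0357
0.55 -0.1128 0.0421
0.5 -0.1216 0.0489
0.45 -0.1301 0.0562
0.4 -0.1382 0.0639
0.35 -0.1459 0.072
0.3 -0.1532 0.0805
0.25 -0.1602 0.0894
0.2 -0.1666 0.0986
0.15 -0.1727 0.1081
0.1 -0.1782 0.1179
0.05 -0.1833 0.1279
-0.0 -0.1879 0.1382
-0.05 -0.1919 0.1488
```

```bash
python3 -m handwheel '[{"dp":[-0.0055,0,0.0005],"delta_rot":[0,0,0]},{"dp":[-0.011,0,0.001],"delta_rot":[0,0,0]},{"dp":[-0.0165,0,0.0015],"delta_rot":[0,0,0]},{"dp":[-0.022,0,0.0025],"delta_rot":[0,0,0]},{"dp":[-0.0275,0,0.0035],"delta_rot":[0,0,0]},{"dp":[-0.033,0,0.0045],"delta_rot":[0,0,0]},{"dp":[-0.038,0,0.006],"delta_rot":[0,0,0]},{"dp":[-0.0435,0,0.0075],"delta_rot":[0,0,0]},{"dp":[-0.049,0,0.009],"delta_rot":[0,0,0]},{"dp":[-0.054,0,0.011],"delta_rot":[0,0,0]},{"dp":[-0.054,0,0.011],"delta_rot":[0,0,0]},{"dp":[-0.054,0,0.011],"delta_rot":[0,0,0]}]'
python3 -c "
from h import *
st()"
```

```text
clock: 13.35
tcp_pos: [0.5599, -0.0068, 0.3153]
orientation: [-2.505, -1.896, -0.0]
contact_force: [-1.6, -0.1, 0.5]
grip_width: 0.0002
gripper_force: 0.7
t 13.35 pg [-0.0928  0.0009  0.3153] Fg [-0.5  1.5  0.5] w 0.0002 0.7089379336684942 q [-0.7   0.25  0.74  1.77 -0.18  1.19 -0.18]
tool in g [[1.0, -0.001, 0.0], [-0.001, -1.0, 0.0], [0.0, -0.0, -1.0]]
```

```bash
python3 -m handwheel '[{"dp":[-0.005,0,0.002],"delta_rot":[0,0,0]},{"dp":[-0.010,0,0.004],"delta_rot":[0,0,0]},{"dp":[-0.0155,0,0.006],"delta_rot":[0,0,0]},{"dp":[-0.0205,0,0.0085],"delta_rot":[0,0,0]},{"dp":[-0.0255,0,0.011],"delta_rot":[0,0,0]},{"dp":[-0.0305,0,0.0135],"delta_rot":[0,0,0]},{"dp":[-0.0355,0,0.016],"delta_rot":[0,0,0]},{"dp":[-0.040,0,0.019],"delta_rot":[0,0,0]},{"dp":[-0.045,0,0.022],"delta_rot":[0,0,0]},{"dp":[-0.0495,0,0.0245],"delta_rot":[0,0,0]},{"dp":[-0.054,0,0.028],"delta_rot":[0,0,0]},{"dp":[-0.0585,0,0.031],"delta_rot":[0,0,0]}]'
python3 -c "
from h import *
import cv2
st()
b=cam('scene')['img'][100:300,200:466];cv2.imwrite('pics/d.png',cv2.resize(b,(532,400)))"
```

```text
clock: 14.85
tcp_pos: [0.5438, -0.0635, 0.284]
orientation: [-2.505, -1.896, 0.0]
contact_force: [-2.0, -1.2, 0.3]
grip_width: -0.0002
gripper_force: 0.9
t 14.85 pg [-0.1518  0.0011  0.284 ] Fg [-1.7  1.6  0.3] w -0.0002 0.8883848134428263 q [-0.62  0.26  0.76  1.84 -0.2   1.12 -0.07]
tool in g [[1.0, -0.001, -0.0], [-0.001, -1.0, 0.0], [-0.0, -0.0, -1.0]]
```

View pics/d.png

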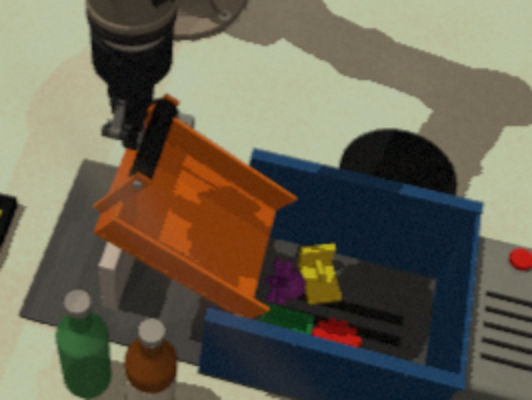

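The picture shows the empty tray at about 0.55 rad with its roller (155,135) resting against the fingers. All four prints are in the hopper.

```bash
python3 -m handwheel '[{"dp":[-0.0045,0,0.0035],"delta_rot":[0,0,0]},{"dp":[-0.009,0,0.007],"delta_rot":[0,0,0]},{"dp":[-0.013,0,0.0105],"delta_rot":[0,0,0]},{"dp":[-0.0175,0,0.014],"delta_rot":[0,0,0]},{"dp":[-0.0215,0,0.018],"delta_rot":[0,0,0]},{"dp":[-0.0255,0,0.022],"delta_rot":[0,0,0]},{"dp":[-0.0295,0,0.026],"delta_rot":[0,0,0]},{"dp":[-0.033,0,0.030],"delta_rot":[0,0,0]},{"dp":[-0.037,0,0.0345],"delta_rot":[0,0,0]},{"dp":[-0.0405,0,0.0385],"delta_rot":[0,0,0]},{"dp":[-0.044,0,0.043],"delta_rot":[0,0,0]},{"dp":[-0.0475,0,0.0475],"delta_rot":[0,0,0]}]'
python3 -m handwheel '[{"dp":[-0.003,0,0.0045],"delta_rot":[0,0,0]},{"dp":[-0.006,0,0.009],"delta_rot":[0,0,0]},{"dp":[-0.009,0,0.014],"delta_rot":[0,0,0]},{"dp":[-0.012,0,0.0185],"delta_rot":[0,0,0]},{"dp":[-0.015,0,0.0235],"delta_rot":[0,0,0]},{"dp":[-0.018,0,0.0285],"delta_rot":[0,0,0]},{"dp":[-0.0195,0,0.031],"delta_rot":[0,0,0]},{"dp":[-0.021,0,0.0335],"delta_rot":[0,0,0]},{"dp":[-0.022,0,0.036],"delta_rot":[0,0,0]},{"dp":[-0.023,0,0.0385],"delta_rot":[0,0,0]},{"dp":[-0.023,0,0.0385],"delta_rot":[0,0,0]}]'
python3 -c "
from h import *
st()"
```

```text
clock: 16.4
tcp_pos: [0.531, -0.1092, 0.2365]
orientation: [-2.505, -1.896, 0.0]
contact_force: [-2.4, -3.2, 0.3]
grip_width: 0.0002
gripper_force: 1.6
clock: 17.77
tcp_pos: [0.5246, -0.1315, 0.1981]
orientation: [2.505, 1.895, -0.001]
contact_force: [-3.0, -4.6, -0.9]
grip_width: 0.0
gripper_force: 2.5
t 17.77 pg [-0.2224  0.0012  0.1981] Fg [-5.3  1.7 -0.9] w 0.0 2.5467417016625404 q [-0.45  0.36  0.73  1.95 -0.29  0.94  0.15]
tool in g [[1.0, -0.002, -0.0], [-0.002, -1.0, 0.0], [-0.0, -0.0, -1.0]]
```

```bash
python3 -m handwheel '[{"dp":[-0.001,0,0.001],"delta_rot":[0,0,0]},{"dp":[-0.002,0,0.002],"delta_rot":[0,0,0]},{"dp":[-0.003,0,0.003],"delta_rot":[0,0,0]},{"dp":[-0.004,0,0.004],"delta_rot":[0,0,0]},{"dp":[-0.005,0,0.005],"delta_rot":[0,0,0]},{"dp":[-0.006,0,0.006],"delta_rot":[0,0,0]},{"dp":[-0.007,0,0.007],"delta_rot":[0,0,0]},{"dp":[-0.008,0,0.008],"delta_rot":[0,0,0]},{"dp":[-0.009,0,0.008],"delta_rot":[0,0,0]},{"dp":[-0.010,0,0.008],"delta_rot":[0,0,0]},{"dp":[-0.010,0,0.008],"delta_rot":[0,0,0]}]'
python3 -c "
from h import *
st()"
```

```text
clock: 19.15
tcp_pos: [0.5223, -0.1406, 0.1904]
orientation: [2.505, 1.896, 0.0]
contact_force: [-0.5, -1.4, 0.7]
grip_width: -0.0002
gripper_force: 0.0
t 19.15 pg [-0.2318  0.0009  0.1904] Fg [-1.4  0.1  0.7] w -0.0002 0.0 q [-0.43  0.37  0.73  1.96 -0.3   0.93  0.17]
tool in g [[1.0, -0.001, 0.0], [-0.001, -1.0, -0.0], [0.0, 0.0, -1.0]]
```

```bash
python3 -m handwheel '[{"dp":[-0.003,0,0],"delta_rot":[0,0,0]},{"dp":[-0.01,0,0],"delta_rot":[0,0,0]},{"dp":[-0.025,0,0],"delta_rot":[0,0,0]},{"dp":[-0.03,0,-0.03],"delta_rot":[0,0,0]},{"dp":[-0.03,0,-0.08],"delta_rot":[0,0,0]},{"dp":[-0.03,0,-0.13],"delta_rot":[0,0,0]},{"dp":[-0.06,0,-0.16],"delta_rot":[0,0,0]},{"dp":[-0.09,0,-0.16],"delta_rot":[0,0,0]},{"dp":[-0.09,0,-0.16],"delta_rot":[0,0,0]},{"dp":[-0.09,0,-0.16],"delta_rot":[0,0,0]}]'
python3 -c "
from h import *
import cv2
st()
a=cam('scene')['img'][100:300,200:466];b=cam('top')['img'][120:300,120:360]
cv2.imwrite('pics/e.png',np.hstack([cv2.resize(a,(399,300)),cv2.resize(b,(400,300))]))"
```

```text
clock: 20.4
tcp_pos: [0.4974, -0.2272, 0.3499]
orientation: [-2.505, -1.895, 0.0]
contact_force: [-0.5, 1.0, -0.1]
grip_width: -0.0001
gripper_force: 0.0
t 20.4 pg [-0.3219  0.0015  0.3499] Fg [ 0.9  0.8 -0.1] w -0.0001 0.0 q [-0.39  0.21  0.84  1.75 -0.16  1.26  0.22]
tool in g [[1.0, -0.002, 0.0], [-0.002, -1.0, 0.001], [0.0, -0.001, -1.0]]
```

View pics/e.png

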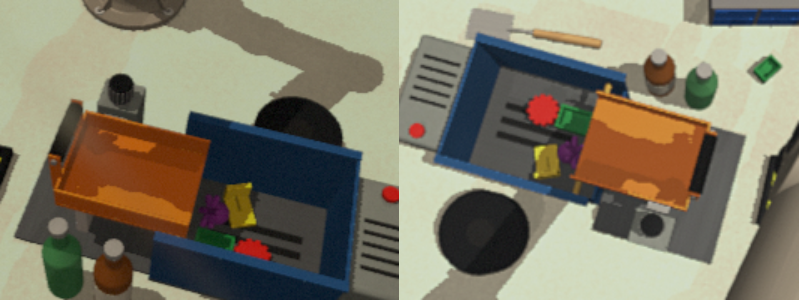

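The tray is empty and level again, with the roller back at (68,135) in the scene crop. All four prints lie in the hopper, the bottles and other items are where they were, and the robot is clear.

```bash
python3 -c "
from bench import r
print(r.hand_in())"
```

```text
the job is handed in; nothing more can be done
None
```

The job is handed in at about 20 s of the 72 s limit: the catch was not holding, so I left the knob alone, tipped all four prints into the hopper, lowered the tray gently to level and let go, and nothing else was moved.

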